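Load hardwood strips from the slotted bin into the guarded sanding bed

TASK

Raise the clear guard of the loading bed right up, then draw every wooden strip out of the bin through its slot, tilted as it leans, and lay each one flat in a lane of the bed, one strip to a lane and within its ends. With all of them laid and the guard still up, lower the guard gently, without slamming it, fully onto its stops; leave the other things on the bench where they are.

Things in the scene. Friction and masses are not known exactly. Their poses are not given: they have to be found in the camera images.
- strip1_c (a point): centre of a brown hardwood strip, 190 mm long and 22 x 22 mm square, 70 g (may be absent); its x axis runs along its length. At the start it leans in one slot of the bin, nose up by about 0.35 rad, +x pointing down to its tail in the bin; about 75 mm of its nose sticks out of the bin front
- strip2_c (a point): centre of a brown hardwood strip, 190 mm long and 22 x 22 mm square, 70 g (may be absent); its x axis runs along its length. At the start it leans in one slot of the bin, nose up by about 0.35 rad, +x pointing down to its tail in the bin; about 75 mm of its nose sticks out of the bin front
- strip3_c (a point): centre of a brown hardwood strip, 190 mm long and 22 x 22 mm square, 70 g (may be absent); its x axis runs along its length. At the start it leans in one slot of the bin, nose up by about 0.35 rad, +x pointing down to its tail in the bin; about 75 mm of its nose sticks out of the bin front
- strip4_c (a point): centre of a brown hardwood strip, 190 mm long and 22 x 22 mm square, 70 g (may be absent); its x axis runs along its length. At the start it leans in one slot of the bin, nose up by about 0.35 rad, +x pointing down to its tail in the bin; about 75 mm of its nose sticks out of the bin front
- slot1 (a point): slot 1 of the bin: middle of the outer edge of its sill, 55 mm above the table. The -x axis points out of the bin, level and square to its front; y runs along the wall. The slot is a window 34 mm wide and 36 mm high in a wall 12 mm thick; slots are 56 mm apart
- slot2 (a point): slot 2 of the bin: middle of the outer edge of its sill, 55 mm above the table. The -x axis points out of the bin, level and square to its front; y runs along the wall. The slot is a window 34 mm wide and 36 mm high in a wall 12 mm thick; slots are 56 mm apart
- slot3 (a point): slot 3 of the bin: middle of the outer edge of its sill, 55 mm above the table. The -x axis points out of the bin, level and square to its front; y runs along the wall. The slot is a window 34 mm wide and 36 mm high in a wall 12 mm thick; slots are 56 mm apart
- slot4 (a point): slot 4 of the bin: middle of the outer edge of its sill, 55 mm above the table. The -x axis points out of the bin, level and square to its front; y runs along the wall. The slot is a window 34 mm wide and 36 mm high in a wall 12 mm thick; slots are 56 mm apart
- bin: fixed plywood bin with a yellow slotted front 246 mm wide, 107 mm high to the top of the header; origin on the table under the middle of the outer face, axes as the slots. Behind it 112 mm deep, floor 35 mm below the sills, under a roof sloping parallel to the leaning strips, 10 mm above them: a strip comes out only nose first, drawn along its own slope until its tail is past the wall
- lane1 (a point): lane 1 of the fixed grey loading bed: centre of the lane on its floor, 20 mm above the table. The lane runs along this y axis, 230 mm long and 40 mm wide between flat blue ribs 4 mm high and 16 mm wide; lanes 56 mm apart along x
- lane2 (a point): lane 2 of the fixed grey loading bed: centre of the lane on its floor, 20 mm above the table. The lane runs along this y axis, 230 mm long and 40 mm wide between flat blue ribs 4 mm high and 16 mm wide; lanes 56 mm apart along x
- lane3 (a point): lane 3 of the fixed grey loading bed: centre of the lane on its floor, 20 mm above the table. The lane runs along this y axis, 230 mm long and 40 mm wide between flat blue ribs 4 mm high and 16 mm wide; lanes 56 mm apart along x
- lane4 (a point): lane 4 of the fixed grey loading bed: centre of the lane on its floor, 20 mm above the table. The lane runs along this y axis, 230 mm long and 40 mm wide between flat blue ribs 4 mm high and 16 mm wide; lanes 56 mm apart along x
- guard (a joint): angle of the clear guard with yellow frame over the bed, rad: 0 = down on its rubber stops (12 mm above laid strips), grows as it is raised, 1.57 = upright, 1.85 = end of travel, leaning back clear of the bed. The stiff hinge holds it wherever it is left; at the bar it takes about 6 N to raise and 1 to 2 N to lower
- guard_bar (a point): middle of the black round bar, 16 mm across and 240 mm long (along x), at the free edge of the guard, carried on a side arm at either end, 40 mm clear of the panel and frame; 275 mm from the hinge axis. It can be pinched from above and turns between the fingers as the guard swings
- guard_hinge (a point): middle of the hinge axis, on the -y edge of the bed, 55 mm above the table; the axis is this x axis, so the bar lies 275 mm from here at the guard angle above +y
- glue: a yellow wood-glue bottle 60 mm across, 170 mm tall, not part of the job; origin at the centre of its underside
- sander: a cork and wood sanding block 110 x 65 x 50 mm, not part of the job; origin at the centre of its underside
- mallet: a wooden mallet 260 mm long lying down, not part of the job; origin at the centre of its underside
- mug: a blue mug 84 mm across, 90 mm tall, not part of the job; origin at the centre of its underside
- tin: a red varnish tin 90 mm across, 110 mm tall, not part of the job; origin at the centre of its underside
- offcut: a dark hardwood offcut 130 x 70 x 40 mm, not part of the job; origin at the centre of its underside

How it is judged:
On the way, in this order (a step that is already met when the one before it is completed fails the run):
1. the guard is raised past 1.3 rad (value of joint guard above 1.3 rad), for 0.2 s.
2. every strip lies flat in a lane while the guard is still up (((x of strip1_c in the frame of lane1 between -0.011 and 0.011 m and y of strip1_c in the frame of lane1 between -0.022 and 0.022 m and z of strip1_c in the frame of lane1 between 0.007 and 0.015 m and angle between the x axis of strip1_c and the y axis of lane1, either way round below 0.12 rad) or (x of strip1_c in the frame of lane2 between -0.011 and 0.011 m and y of strip1_c in the frame of lane2 between -0.022 and 0.022 m and z of strip1_c in the frame of lane2 between 0.007 and 0.015 m and angle between the x axis of strip1_c and the y axis of lane2, either way round below 0.12 rad) or (x of strip1_c in the frame of lane3 between -0.011 and 0.011 m and y of strip1_c in the frame of lane3 between -0.022 and 0.022 m and z of strip1_c in the frame of lane3 between 0.007 and 0.015 m and angle between the x axis of strip1_c and the y axis of lane3, either way round below 0.12 rad) or (x of strip1_c in the frame of lane4 between -0.011 and 0.011 m and y of strip1_c in the frame of lane4 between -0.022 and 0.022 m and z of strip1_c in the frame of lane4 between 0.007 and 0.015 m and angle between the x axis of strip1_c and the y axis of lane4, either way round below 0.12 rad)) and ((x of strip2_c in the frame of lane1 between -0.011 and 0.011 m and y of strip2_c in the frame of lane1 between -0.022 and 0.022 m and z of strip2_c in the frame of lane1 between 0.007 and 0.015 m and angle between the x axis of strip2_c and the y axis of lane1, either way round below 0.12 rad) or (x of strip2_c in the frame of lane2 between -0.011 and 0.011 m and y of strip2_c in the frame of lane2 between -0.022 and 0.022 m and z of strip2_c in the frame of lane2 between 0.007 and 0.015 m and angle between the x axis of strip2_c and the y axis of lane2, either way round below 0.12 rad) or (x of strip2_c in the frame of lane3 between -0.011 and 0.011 m and y of strip2_c in the frame of lane3 between -0.022 and 0.022 m and z of strip2_c in the frame of lane3 between 0.007 and 0.015 m and angle between the x axis of strip2_c and the y axis of lane3, either way round below 0.12 rad) or (x of strip2_c in the frame of lane4 between -0.011 and 0.011 m and y of strip2_c in the frame of lane4 between -0.022 and 0.022 m and z of strip2_c in the frame of lane4 between 0.007 and 0.015 m and angle between the x axis of strip2_c and the y axis of lane4, either way round below 0.12 rad)) and ((x of strip3_c in the frame of lane1 between -0.011 and 0.011 m and y of strip3_c in the frame of lane1 between -0.022 and 0.022 m and z of strip3_c in the frame of lane1 between 0.007 and 0.015 m and angle between the x axis of strip3_c and the y axis of lane1, either way round below 0.12 rad) or (x of strip3_c in the frame of lane2 between -0.011 and 0.011 m and y of strip3_c in the frame of lane2 between -0.022 and 0.022 m and z of strip3_c in the frame of lane2 between 0.007 and 0.015 m and angle between the x axis of strip3_c and the y axis of lane2, either way round below 0.12 rad) or (x of strip3_c in the frame of lane3 between -0.011 and 0.011 m and y of strip3_c in the frame of lane3 between -0.022 and 0.022 m and z of strip3_c in the frame of lane3 between 0.007 and 0.015 m and angle between the x axis of strip3_c and the y axis of lane3, either way round below 0.12 rad) or (x of strip3_c in the frame of lane4 between -0.011 and 0.011 m and y of strip3_c in the frame of lane4 between -0.022 and 0.022 m and z of strip3_c in the frame of lane4 between 0.007 and 0.015 m and angle between the x axis of strip3_c and the y axis of lane4, either way round below 0.12 rad)) and ((x of strip4_c in the frame of lane1 between -0.011 and 0.011 m and y of strip4_c in the frame of lane1 between -0.022 and 0.022 m and z of strip4_c in the frame of lane1 between 0.007 and 0.015 m and angle between the x axis of strip4_c and the y axis of lane1, either way round below 0.12 rad) or (x of strip4_c in the frame of lane2 between -0.011 and 0.011 m and y of strip4_c in the frame of lane2 between -0.022 and 0.022 m and z of strip4_c in the frame of lane2 between 0.007 and 0.015 m and angle between the x axis of strip4_c and the y axis of lane2, either way round below 0.12 rad) or (x of strip4_c in the frame of lane3 between -0.011 and 0.011 m and y of strip4_c in the frame of lane3 between -0.022 and 0.022 m and z of strip4_c in the frame of lane3 between 0.007 and 0.015 m and angle between the x axis of strip4_c and the y axis of lane3, either way round below 0.12 rad) or (x of strip4_c in the frame of lane4 between -0.011 and 0.011 m and y of strip4_c in the frame of lane4 between -0.022 and 0.022 m and z of strip4_c in the frame of lane4 between 0.007 and 0.015 m and angle between the x axis of strip4_c and the y axis of lane4, either way round below 0.12 rad)) and value of joint guard above 1.3 rad), for 0.3 s.
At the end, for the whole second after the job is handed in: every strip present lies flat on the floor of a lane (centre within 11 mm of the lane line and 22 mm of its middle, along the lane to 0.12 rad, at rest), and the guard is down on its stops (under 0.05 rad) (((x of strip1_c in the frame of lane1 between -0.011 and 0.011 m and y of strip1_c in the frame of lane1 between -0.022 and 0.022 m and z of strip1_c in the frame of lane1 between 0.007 and 0.015 m and angle between the x axis of strip1_c and the y axis of lane1, either way round below 0.12 rad) or (x of strip1_c in the frame of lane2 between -0.011 and 0.011 m and y of strip1_c in the frame of lane2 between -0.022 and 0.022 m and z of strip1_c in the frame of lane2 between 0.007 and 0.015 m and angle between the x axis of strip1_c and the y axis of lane2, either way round below 0.12 rad) or (x of strip1_c in the frame of lane3 between -0.011 and 0.011 m and y of strip1_c in the frame of lane3 between -0.022 and 0.022 m and z of strip1_c in the frame of lane3 between 0.007 and 0.015 m and angle between the x axis of strip1_c and the y axis of lane3, either way round below 0.12 rad) or (x of strip1_c in the frame of lane4 between -0.011 and 0.011 m and y of strip1_c in the frame of lane4 between -0.022 and 0.022 m and z of strip1_c in the frame of lane4 between 0.007 and 0.015 m and angle between the x axis of strip1_c and the y axis of lane4, either way round below 0.12 rad)) and ((x of strip2_c in the frame of lane1 between -0.011 and 0.011 m and y of strip2_c in the frame of lane1 between -0.022 and 0.022 m and z of strip2_c in the frame of lane1 between 0.007 and 0.015 m and angle between the x axis of strip2_c and the y axis of lane1, either way round below 0.12 rad) or (x of strip2_c in the frame of lane2 between -0.011 and 0.011 m and y of strip2_c in the frame of lane2 between -0.022 and 0.022 m and z of strip2_c in the frame of lane2 between 0.007 and 0.015 m and angle between the x axis of strip2_c and the y axis of lane2, either way round below 0.12 rad) or (x of strip2_c in the frame of lane3 between -0.011 and 0.011 m and y of strip2_c in the frame of lane3 between -0.022 and 0.022 m and z of strip2_c in the frame of lane3 between 0.007 and 0.015 m and angle between the x axis of strip2_c and the y axis of lane3, either way round below 0.12 rad) or (x of strip2_c in the frame of lane4 between -0.011 and 0.011 m and y of strip2_c in the frame of lane4 between -0.022 and 0.022 m and z of strip2_c in the frame of lane4 between 0.007 and 0.015 m and angle between the x axis of strip2_c and the y axis of lane4, either way round below 0.12 rad)) and ((x of strip3_c in the frame of lane1 between -0.011 and 0.011 m and y of strip3_c in the frame of lane1 between -0.022 and 0.022 m and z of strip3_c in the frame of lane1 between 0.007 and 0.015 m and angle between the x axis of strip3_c and the y axis of lane1, either way round below 0.12 rad) or (x of strip3_c in the frame of lane2 between -0.011 and 0.011 m and y of strip3_c in the frame of lane2 between -0.022 and 0.022 m and z of strip3_c in the frame of lane2 between 0.007 and 0.015 m and angle between the x axis of strip3_c and the y axis of lane2, either way round below 0.12 rad) or (x of strip3_c in the frame of lane3 between -0.011 and 0.011 m and y of strip3_c in the frame of lane3 between -0.022 and 0.022 m and z of strip3_c in the frame of lane3 between 0.007 and 0.015 m and angle between the x axis of strip3_c and the y axis of lane3, either way round below 0.12 rad) or (x of strip3_c in the frame of lane4 between -0.011 and 0.011 m and y of strip3_c in the frame of lane4 between -0.022 and 0.022 m and z of strip3_c in the frame of lane4 between 0.007 and 0.015 m and angle between the x axis of strip3_c and the y axis of lane4, either way round below 0.12 rad)) and ((x of strip4_c in the frame of lane1 between -0.011 and 0.011 m and y of strip4_c in the frame of lane1 between -0.022 and 0.022 m and z of strip4_c in the frame of lane1 between 0.007 and 0.015 m and angle between the x axis of strip4_c and the y axis of lane1, either way round below 0.12 rad) or (x of strip4_c in the frame of lane2 between -0.011 and 0.011 m and y of strip4_c in the frame of lane2 between -0.022 and 0.022 m and z of strip4_c in the frame of lane2 between 0.007 and 0.015 m and angle between the x axis of strip4_c and the y axis of lane2, either way round below 0.12 rad) or (x of strip4_c in the frame of lane3 between -0.011 and 0.011 m and y of strip4_c in the frame of lane3 between -0.022 and 0.022 m and z of strip4_c in the frame of lane3 between 0.007 and 0.015 m and angle between the x axis of strip4_c and the y axis of lane3, either way round below 0.12 rad) or (x of strip4_c in the frame of lane4 between -0.011 and 0.011 m and y of strip4_c in the frame of lane4 between -0.022 and 0.022 m and z of strip4_c in the frame of lane4 between 0.007 and 0.015 m and angle between the x axis of strip4_c and the y axis of lane4, either way round below 0.12 rad)) and linear speed of each of strip1, strip2, strip3, strip4 below 0.02 m/s and value of joint guard below 0.05 rad); the robot touches nothing.
It fails at once if the guard is slammed (comes down faster than 1.5 rad/s over its last 0.4 rad) (value of joint guard below 0.4 rad and velocity of joint guard below -1.5 rad/s).
It fails at once if one of the other things on the bench is moved by more than 40 mm (distance of any of glue, sander, mallet, mug, tin, offcut from where it was at the start of the episode above 0.04 m).
Of strip1, strip2, strip3, strip4 only 3 to 4 are there at a start; the rules pass over those that are not, and their reading is None.
At some moment in a run one of strip1, strip2, strip3, strip4 may be knocked a few centimetres aside while the robot is not near it.
Once in a run the grip may slacken for a moment while it holds something.
It also fails if it takes over 210 s, if anything falls off the work surface, if the arm or the gripper's body presses on something with over 40 N, if the wrist force passes 120 N, or if a joint passes its speed limit or range.

ROBOT

A 6-joint arm with a two-finger parallel gripper is mounted at the origin on the work surface. World frame = base frame: x ahead of the robot, y to its left, z up, the work surface at z = 0. Lengths are in m, angles in rad, forces in N, time in s.
With the tool pointing down it reaches from about 0.35 to 1 m from the base axis. Payload 7.1 kg.
Tool frame: the origin (TCP) lies between the finger pads; the fingertips stand 22 mm ahead of it and the grasp point (between the pads) lies 3 mm ahead of it; z points along the fingers, y is the line along which they close (so a half turn about z gives the same grasp; the last joint's range is limited). The gripper opens to 85 mm and grips with 20 to 120 N. Pads are 22 mm wide; open, the fingers measure 114 mm over their backs; the gripper's body (76 mm by 85 mm) begins 54 mm behind the grasp point. The pads swing forward as they close: fully open they stand 13 mm farther back than shut.
Start: joints at [-1.2, 0.423, 1.63, -0, 1.089, -0.019], TCP at [0.238, -0.578, 0.253] pointing down, gripper open.
Joint ranges: [-3, 3], [-0.9, 2.11], [0.09, 2.58], [-1.31, 4.45], [0.11, 2.69], [-2.54, 2.54]. Speed limits (rad/s): [2.39, 2.39, 3.01, 3.14, 3.14, 3.14].

INTERFACE

Orientations are given as a rotation vector (axis times angle).
In Python, from rig import manip gives the robot as it stands. The module is installed in compiled form; this text tells all that it offers. Calls block until the motion is done:
- manip.move_to(position, orientation): joint-space move of the TCP to a pose.
- manip.servo_line(position, orientation=None, rate=0.15): straight line of the TCP; orientation=None keeps the orientation; rate is the mean speed in m/s.
- manip.set_joints(angles): joint-space move.
- manip.command_gripper(opening, f_grip=None): finger opening in m; f_grip is the grip in N (None keeps the last); returns when the fingers have stopped.
- manip.hold(seconds).
- manip.solve_ik(position, orientation): joint angles nearest the present ones, or None.
- manip.camera(name): name is "scene" or "top" or "wrist"; returns a dict with "image" (384x512x3 uint8, red, green, blue), "fx", "fy", "cx", "cy" (pixels), "cam_to_world" (4x4, takes a point from camera to world coordinates); the wrist camera has in their place "mount" (4x4, takes a point from camera to tool coordinates, whose origin is the TCP and whose axes are the flange's). Camera axes: x right, y down, z forward; pixel columns grow to the right and rows downward; lengths in m; the calibration is good to about 2 mm. A picture is of the moment at which its call begins: read the wrist's pose just before it. There is no depth.
A pose or a line that the arm cannot do raises manip.IKError and nothing moves.
- manip.sign_off(): hands the job in; it is judged then, once.
Readings, each from a call of its own:
- manip.get_time(): time.
- manip.get_joint_positions(): joint angles.
- manip.get_joint_vel(): joint speeds.
- manip.get_tau(): joint torques, N m.
- manip.get_position(): TCP position.
- manip.get_ee_rot(): TCP orientation.
- manip.get_contact_force(): force on the tool from outside, world axes, zero at the start.
- manip.get_torque(): the same for the moment, N m.
- manip.get_width(): finger opening in m.
- manip.get_grip_force(): force on a finger pad.
Only numpy, scipy, OpenCV 4.12 (cv2) and the standard library are available. Lean on these libraries where they do the work, as an engineer would, in place of code of your own. Each camera call takes 0.05 s, during which the arm holds its last target. There are 200 camera calls.

## Working session

There is one attempt and no reset: what is moved stays moved. The work goes in short steps, each a Python script; the robot and the scene stay as the last script left them, time stands still between calls to the robot, and variables do not carry over. Pictures are saved under pics/ and viewed, at most 14 in all, crops included, and the job is handed in when it is done.

```bash
mkdir -p pics; cat > h.py <<'E'
import numpy as np, cv2
from rig import manip as m
from scipy.spatial.transform import Rotation as R
def snap(n,f,crop=None,s=1):
    c=m.camera(n); im=c["image"][:,:,::-1]
    cv2.imwrite('pics/%s_full.png'%f,im)
    if crop: x0,y0,x1,y1=crop; im=im[y0:y1,x0:x1]
    if s!=1: im=cv2.resize(im,None,fx=s,fy=s,interpolation=cv2.INTER_CUBIC)
    cv2.imwrite('pics/%s.png'%f,im); return c
def pix(c,u,v,z):
    T=np.array(c["cam_to_world"]); d=T[:3,:3]@[(u-c["cx"])/c["fx"],(v-c["cy"])/c["fy"],1]
    o=T[:3,3]; return o+d*(z-o[2])/d[2]
def proj(c,p):
    T=np.linalg.inv(np.array(c["cam_to_world"])); q=T[:3,:3]@p+T[:3,3]
    return np.array([c["fx"]*q[0]/q[2]+c["cx"],c["fy"]*q[1]/q[2]+c["cy"]])
E
python3 - <<'E'
from h import *
import pickle
for n in("top","scene"):
    c=snap(n,n+"0",s=1.56); pickle.dump(c,open(n+".pkl","wb")); print(n,c["fx"],c["cx"],c["cy"],np.round(c["cam_to_world"],3).tolist())
print(m.get_ee_rot(),m.get_width())
E
```

```text
top 491.9494596886566 257.68571924604566 190.62002951666378 [[0.024, -0.997, 0.074, 0.401], [-1.0, -0.025, -0.009, 0.069], [0.01, -0.073, -0.997, 1.723], [0.0, 0.0, 0.0, 1.0]]
scene 484.20193469894696 253.309585012307 191.3353192258727 [[-0.011, 0.658, -0.753, 1.548], [1.0, -0.004, -0.018, 0.104], [-0.015, -0.753, -0.657, 0.981], [0.0, 0.0, 0.0, 1.0]]
[-3.08076647e+00 -6.08124756e-01  4.04856065e-04] 0.08550747706865744
```

View pics/top0.png

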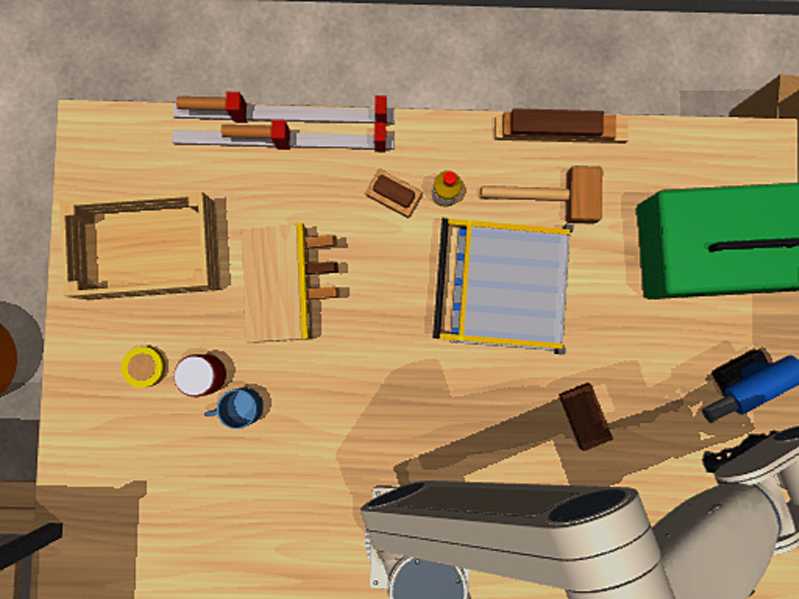

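View pics/scene0.png

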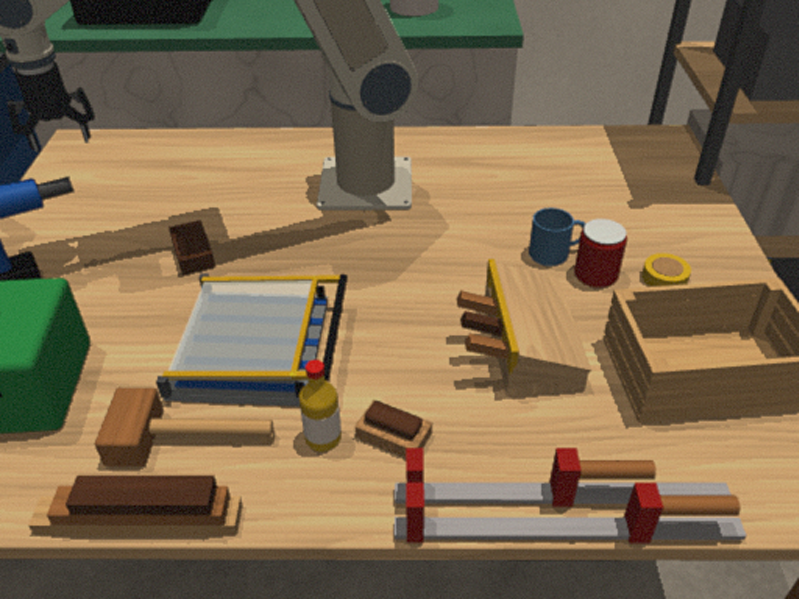

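```bash
python3 - <<'E'
import cv2
im=cv2.imread('pics/top0_full.png')
cv2.imwrite('pics/c1.png',cv2.resize(im[130:230,148:378],None,fx=3.45,fy=3.45,interpolation=cv2.INTER_CUBIC))
im=cv2.imread('pics/scene0_full.png')
cv2.imwrite('pics/c2.png',cv2.resize(im[155:265,100:390],None,fx=2.75,fy=2.75,interpolation=cv2.INTER_CUBIC))
E
```

```text
(no output)
```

View pics/c1.png

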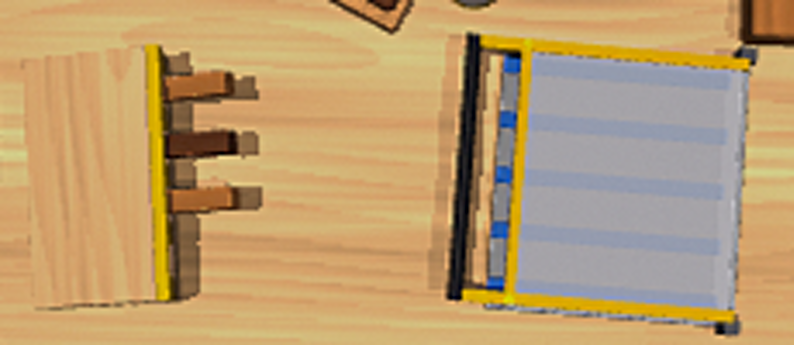

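```bash
python3 - <<'E'
from h import *
import pickle
c=pickle.load(open('top.pkl','rb'))
f=lambda u,v,z:pix(c,u/3.45+148,v/3.45+130,z)
A=f(161,45,.107);B=f(170,299,.107);print('wall',A,B,np.linalg.norm(A-B))
ey=(A-B)/np.linalg.norm(A-B); print('wall dir',ey,np.arctan2(ey[1],ey[0]))
out=np.array([ey[1],-ey[0],0]); M=(A+B)/2; print('out',out)
for s in (1.5,.5,-.5,-1.5): print('slot',M+ey*s*.056)
for n in((232,84),(235,143),(233,198)):
    p=f(*n,.107);d=p-M;print('nose',p,'along',d@ey,'out',d@out)
b1=f(472,36,.06);b2=f(456,298,.06);print('bar',b1,b2,np.linalg.norm(b1-b2),(b1+b2)/2)
h1=f(747,58,.06);h2=f(733,322,.06);print('hinge',h1,h2)
d=b1-b2;print('bar ang',np.arctan2(d[1],d[0]))
for q in((517,62),(505,120),(503,174),(499,228),(495,283)): print('rib',f(*q,.024))
E
```

```text
wall [0.67302383 0.26731533 0.107     ] [0.42972303 0.25056002 0.107     ] 0.24387705479504831
wall dir [0.99763709 0.06870392 0.        ] 0.06875808335869193
out [ 0.06870392 -0.99763709  0.        ]
slot [0.63517494 0.26470881 0.107     ]
slot [0.57930727 0.26086139 0.107     ]
slot [0.52343959 0.25701397 0.107     ]
slot [0.46757191 0.25316655 0.107     ]
nose [0.63704402 0.19805268 0.107     ] along 0.08128512442439127 out 0.06662703371188163
nose [0.58023788 0.19344049 0.107     ] along 0.024296333372622235 out 0.06732553001878676
nose [0.52742779 0.19373483 0.107     ] along -0.028368752343608857 out 0.06340362485639435
bar [ 0.69797222 -0.03416332  0.06      ] [ 0.43840883 -0.02375158  0.06      ] 0.2597721194406509 [ 0.56819053 -0.02895745  0.06      ]
hinge [ 0.6830828  -0.30729094  0.06      ] [ 0.42159469 -0.29572998  0.06      ]
bar ang -0.04009100600572385
rib [ 0.67903994 -0.08243894  0.024     ]
rib [ 0.619705   -0.07141301  0.024     ]
rib [ 0.56497282 -0.07043152  0.024     ]
rib [ 0.51044819 -0.0674462   0.024     ]
rib [ 0.45518038 -0.0644943   0.024     ]
```

View pics/c2.png

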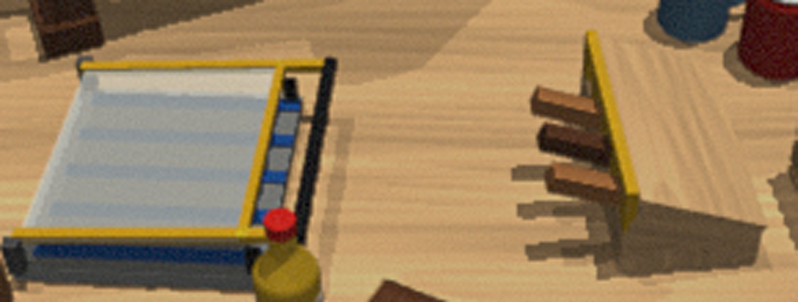

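```bash
cat >> h.py <<'E'
def ori(z,y):
    z=np.array(z,float);z/=np.linalg.norm(z);y=np.array(y,float);y=y-z*(y@z);y/=np.linalg.norm(y)
    return R.from_matrix(np.c_[np.cross(y,z),y,z]).as_rotvec()
EY=np.array([.042,.999,0]);EX=np.array([.999,-.042,0])
HG=np.array([.5525,-.3030,.055])
def barp(a): return np.array([.565,-.303,.055])+0*HG+.275*(np.cos(a)*EY+np.sin(a)*np.array([0,0,1])) if 0 else HG+.275*(np.cos(a)*EY+np.sin(a)*np.array([0,0,1]))
E
python3 - <<'E'
from h import *
print(np.round(m.camera("wrist")["mount"],3).tolist())
out=np.array([.0687,-.9976,0]);ey=np.array([.9976,.0687,0]);up=np.array([0,0,1])
for s in(1,-1):
    for nm,p,o in [('bar0',barp(0),ori(-up,s*EY)),('bar1.83',barp(1.83),ori(-up,s*EY)),
      ('strip',np.array([.635,.21,.105]),ori(np.sin(.35)*out-np.cos(.35)*up,s*ey)),('strip3',np.array([.523,.08,.16]),ori(np.sin(.35)*out-np.cos(.35)*up,s*ey)),
      ('lane',np.array([.648,-.23,.05]),ori(-up,s*EX)),('lane4',np.array([.48,-.23,.05]),ori(-up,s*EX))]:
        q=m.solve_ik(p,o);print(s,nm,None if q is None else np.round(q,2))
E
```

```text
[[0.001, -0.951, -0.309, 0.08], [1.0, 0.0, 0.001, -0.001], [-0.001, -0.309, 0.951, -0.12], [0.0, 0.0, 0.0, 1.0]]
1 bar0 [-0.07  0.63  1.86 -0.    0.65 -1.6 ]
1 bar1.83 [-0.61  0.42  1.47  0.    1.25 -2.14]
1 strip [ 0.44  0.72  1.53 -0.38  1.05  0.58]
1 strip3 [ 0.31  0.46  1.88 -0.43  0.93  0.52]
1 lane [-0.36  0.76  1.57 -0.    0.81 -0.32]
1 lane4 [-0.47  0.61  1.93 -0.    0.6  -0.43]
-1 bar0 [-0.07  0.63  1.86 -0.    0.65  1.54]
-1 bar1.83 [-0.61  0.42  1.47 -0.    1.25  1.  ]
-1 strip None
-1 strip3 None
-1 lane None
-1 lane4 None
```

```bash
python3 - <<'E'
from h import *
up=np.array([0,0,1]);o=ori(-up,-EY)
m.command_gripper(.045,60)
m.move_to(barp(0)+.15*up,o)
p=m.get_position();r=m.get_ee_rot();print(p,r)
c=snap("wrist","w1",s=1.5)
T=np.eye(4);T[:3,:3]=R.from_rotvec(r).as_matrix();T[:3,3]=p
c["cam_to_world"]=T@np.array(c["mount"]);import pickle;pickle.dump(c,open('w1.pkl','wb'))
print(proj(c,barp(0))*1.5, m.get_time())
E
```

```text
[ 0.56414082 -0.02895469  0.20509436] [ 3.14076127e+00 -6.71680064e-02  3.68894194e-04]
[384.37824033 276.80253277] 2.9667
```

View pics/w1.png

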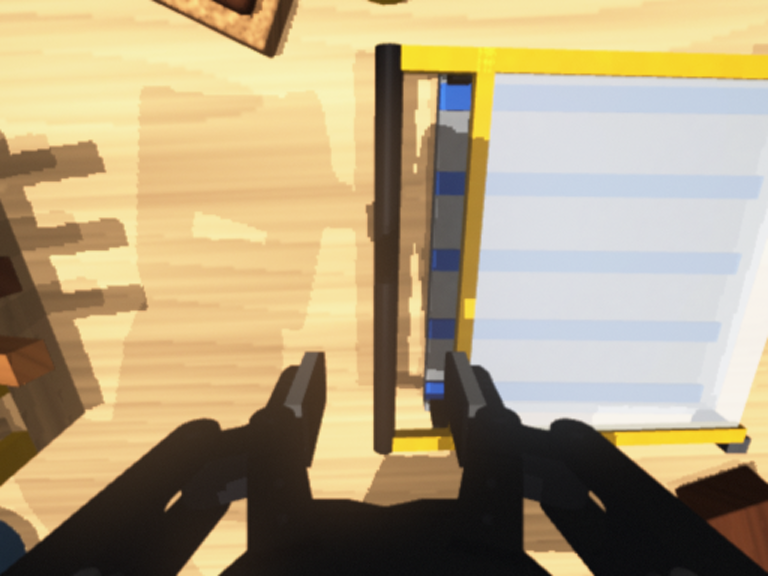

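```bash
python3 - <<'E'
from h import *
up=np.array([0,0,1]);o=ori(-up,-EY)
m.servo_line(barp(0)+.003*up,o,.12)
m.command_gripper(.0,50); print(m.get_width(),m.get_contact_force())
for a in np.linspace(0,1.84,13)[1:]:
    m.servo_line(barp(a)+.002*up,o,.2); print(round(a,2),np.round(m.get_contact_force(),1),round(m.get_width(),4))
m.hold(.3)
m.command_gripper(.045); 
m.servo_line(barp(1.84)+.09*up,o,.2)
m.set_joints([0.1,.3,1.6,0,1.1,.2])
c=snap("top","top1",(140,110,400,270),3)
import pickle;pickle.dump(c,open('top1.pkl','wb'));print(m.get_time())
E
```

```text
0.014742706914215864 [ 0.29697535 -7.53878912 -0.18113703]
0.15 [  0.3 -20.7  -4.8] 0.0152
0.31 [  0.1 -30.8 -12.2] 0.015
0.46 [  0.7 -39.5 -22.2] 0.015
0.61 [ -0.2 -38.2 -28.6] 0.0149
0.77 [  2.9 -34.6 -36.5] 0.0147
0.92 [  2.1 -28.1 -37.6] 0.0149
1.07 [  1.2 -20.5 -34.8] 0.0146
1.23 [ -3.5 -13.  -30.6] 0.0147
1.38 [ -6.1  -5.9 -22.2] 0.0144
1.53 [-13.4  -1.7 -12.8] 0.0148
1.69 [-16.3  -0.4  -5.9] 0.0145
1.84 [-14.1  -1.3  -6.5] 0.014
12.0583
```

View pics/top1.png

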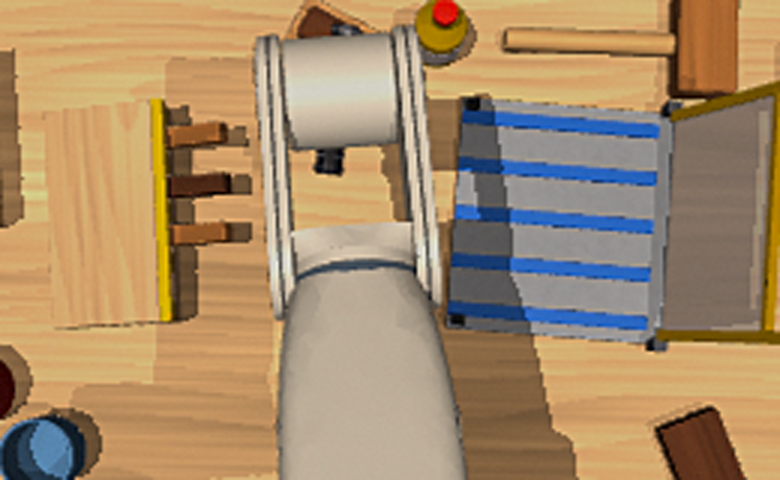

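```bash
python3 - <<'E'
from h import *
import pickle
c=pickle.load(open('top1.pkl','rb'))
f=lambda u,v,z:pix(c,u/3+140,v/3+110,z)[:2]
ribs=[((462,117),(659,131)),((459,164),(656,179)),((456,212),(653,226)),((450,260),(651,274)),((448,308),(647,322))]
C=[]
for a,b in ribs:
    A=f(*a,.024);B=f(*b,.024);d=A-B;C.append((A+B)/2);print(A,B,np.linalg.norm(d),'yaw',-np.arctan2(d[0],d[1]),C[-1])
C=np.array(C);print('pitch',(C[0]-C[4])/4,'lanes',(C[1:]+C[:-1])/2)
for q in((166,98),(170,320)):print('wall',pix(c,q[0]/3+140,q[1]/3+110,.107))
for q in((226,133),(230,183),(229,233)):print('nose',pix(c,q[0]/3+140,q[1]/3+110,.107))
E
```

```text
[ 0.67506893 -0.0690529 ] [ 0.66459941 -0.29865037] 0.229836050612457 yaw -0.04556787539235348 [ 0.66983417 -0.18385163]
[ 0.619988   -0.06661263] [ 0.60833808 -0.2956731 ] 0.22935653098938416 yaw -0.05081581359566185 [ 0.61416304 -0.18114286]
[ 0.56400663 -0.06420627] [ 0.5535112  -0.29269934] 0.2287339865480947 yaw -0.04590098690411968 [ 0.55875891 -0.1784528 ]
[ 0.50820914 -0.0583476 ] [ 0.49781633 -0.29090776] 0.2327922668338127 yaw -0.04465896763365699 [ 0.50301273 -0.17462768]
[ 0.45279643 -0.05712463] [ 0.44233259 -0.28681627] 0.2299298620073605 yaw -0.0455245908528541 [ 0.44756451 -0.17197045]
pitch [ 0.05556741 -0.0029703 ] lanes [[ 0.6419986  -0.18249725]
 [ 0.58646098 -0.17979783]
 [ 0.53088582 -0.17654024]
 [ 0.47528862 -0.17329906]]
wall [0.67434166 0.26515249 0.107     ]
wall [0.4296741  0.25255171 0.107     ]
nose [0.63709979 0.19776677 0.107     ]
nose [0.58177482 0.19167026 0.107     ]
nose [0.52658466 0.19108545 0.107     ]
```

```bash
cat >> h.py <<'E'
UP=np.array([0,0,1.]);by=.058
OUT=np.array([np.sin(by),-np.cos(by),0]);BY=np.array([np.cos(by),np.sin(by),0]);TH=.35
A_=np.cos(TH)*OUT+np.sin(TH)*UP; N_=np.cos(TH)*UP-np.sin(TH)*OUT
OS=ori(-N_,BY); LY=np.array([.048,.9988,0]);LX=np.array([.9988,-.048,0]);OL=ori(-UP,LX)
NOSE=[np.array(p) for p in([.637,.1979,.107],[.581,.1926,.107],[.527,.1924,.107])]
LANE=[np.array([x,y,.020]) for x,y in([.642,-.1825],[.5865,-.1798],[.531,-.1765],[.4753,-.1733])]
def grasp(P,L=.025,h=.016): return P-N_*.011-A_*L+N_*h
def wsnap(f,s=1.5):
    p=m.get_position();r=m.get_ee_rot();c=snap("wrist",f,s=s)
    T=np.eye(4);T[:3,:3]=R.from_rotvec(r).as_matrix();T[:3,3]=p;c["cam_to_world"]=T@np.array(c["mount"]);return c
E
python3 - <<'E'
from h import *
g=grasp(NOSE[0]);m.command_gripper(.042,90)
m.move_to(g+.10*N_+.06*A_,OS)
c=wsnap("w2");n=NOSE[0]-N_*.022
print(proj(c,NOSE[0])*1.5,proj(c,NOSE[0]-A_*.07)*1.5,proj(c,NOSE[1])*1.5,proj(c,NOSE[2])*1.5)
import pickle;pickle.dump(c,open('w2.pkl','wb'))
E
```

```text
[382.7638392  238.41452576] [382.52948107  99.33185733] [280.92941167 241.69288262] [181.53351052 237.20763936]
```

View pics/w2.png

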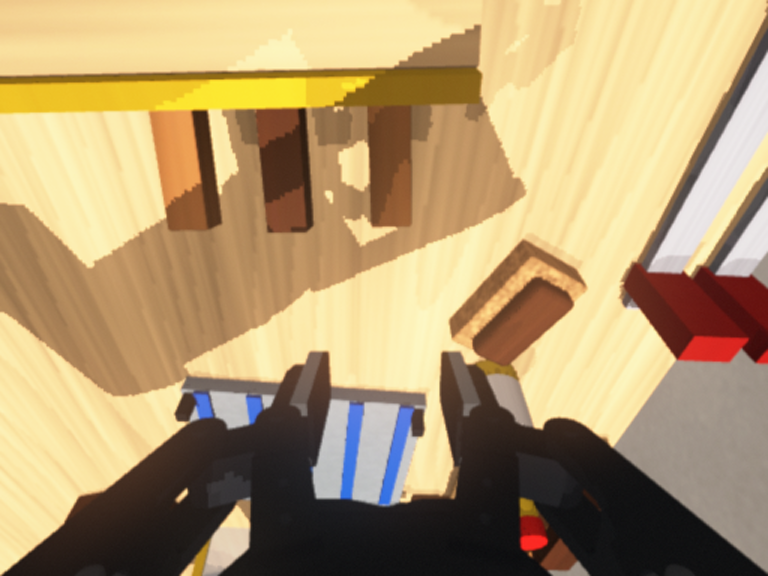

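```bash
cat >> h.py <<'E'
NOSE=[NOSE[0]+BY*.004-A_*.004,NOSE[1]+BY*.003-A_*.004,NOSE[2]+BY*.0035-A_*.004]
def pick(P,draw=.135):
    g=grasp(P); m.move_to(g+.09*N_,OS); m.servo_line(g,OS,.12); m.command_gripper(0,90); m.hold(.1)
    print('grip',m.get_width(),m.get_contact_force())
    m.servo_line(g+A_*.07,OS,.12); print(m.get_width(),m.get_contact_force())
    m.servo_line(g+A_*draw,OS,.12); print(m.get_width(),m.get_contact_force()); m.servo_line(g+A_*draw+.03*UP,OS,.2)
E
python3 - <<'E'
from h import *
pick(NOSE[0]); print(m.get_time(),m.get_position())
c=snap("scene","s2",(180,80,390,240),3.6); 
import pickle;pickle.dump(c,open('s2.pkl','wb'))
# predicted nose/tail centre
p=m.get_position();g=p-N_*.016;print([((proj(c,g+A_*d)-[180,80])*3.6).round() for d in(.025,-.165)])
E
```

```text
grip 0.01980446432378449 [-0.41671878  2.06287783  4.29628839]
0.019785643968038533 [ 0.07359368 -0.97057152  3.58324207]
0.019880897585688655 [ 0.19941253 -0.98899369 -1.05468477]
16.475 [0.64742195 0.10129905 0.17902189]
[array([250., 427.]), array([499., 484.])]
```

View pics/s2.png

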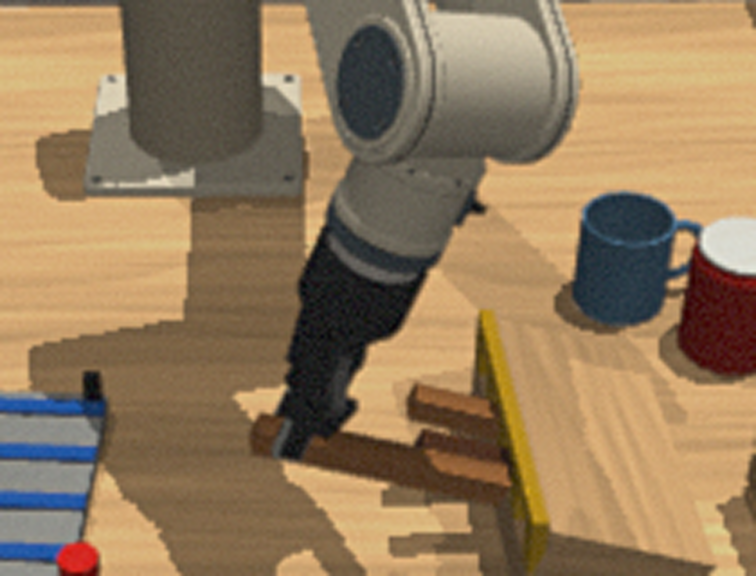

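```bash
cat >> h.py <<'E'
def place(i,off=.008,L=.025):
    t=LANE[i]+LY*(off-.095+L)+UP*.027
    p=m.get_position(); m.servo_line(p-.05*LY+.02*UP,None,.2)
    m.move_to(t+.12*UP,OL); m.servo_line(t+.03*UP,OL,.2); m.servo_line(t+.0015*UP,OL,.05)
    print('pre',m.get_width(),m.get_contact_force(),m.get_position()-t)
    m.command_gripper(.036); m.hold(.1); m.servo_line(t+.10*UP,OL,.2)
E
python3 - <<'E'
from h import *
place(0); m.move_to(grasp(NOSE[1])+.09*N_,OS)
c=snap("top","top2",(140,110,400,270),3)
import pickle;pickle.dump(c,open('top2.pkl','wb'));print(m.get_time())
E
```

```text
pre 0.01961222491997935 [-0.68458362  0.34425136 -0.32352029] [-2.16663399e-04  1.15445877e-05  1.06841319e-03]
22.3
```

View pics/top2.png

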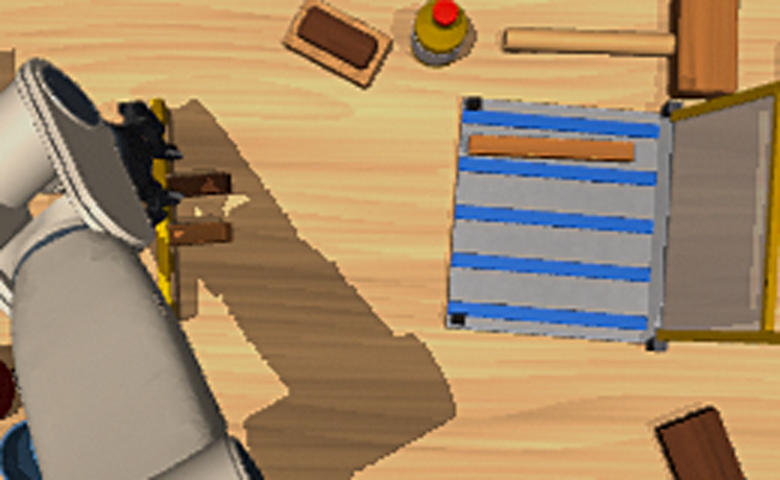

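```bash
python3 - <<'E'
from h import *
pick(NOSE[1]); c=snap("scene","s3",(180,80,390,240),3.6)
cv2.imwrite('pics/x.png',cv2.imread('pics/s3.png')[300:]); place(1); m.move_to(grasp(NOSE[2])+.09*N_,OS)
c=snap("top","top3",(140,110,400,270),3);print(m.get_time())
E
```

```text
grip 0.019981660834817776 [-0.01825628  1.5449603   2.77719971]
0.020112899212236277 [0.3499294  0.1484383  3.85262642]
0.0202529707927252 [-0.92038171 -0.09764013 -0.8911923 ]
pre 0.019546292831593273 [ 0.06785969  0.28641067 -0.70496344] [-1.33218717e-04  3.55319727e-05  1.37424940e-03]
31.35
```

View pics/top3.png

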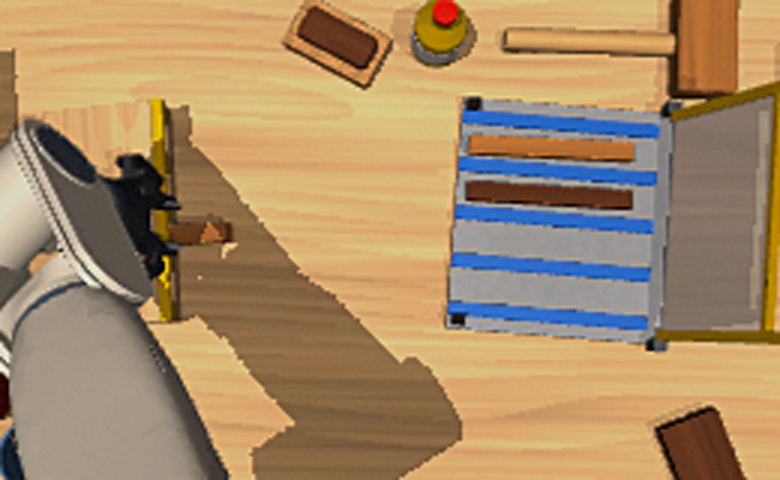

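```bash
python3 - <<'E'
from h import *
pick(NOSE[2]); place(2); m.move_to(grasp(NOSE[2])+.09*N_,OS)
c=snap("top","top4",(140,110,400,270),3);print(m.get_time())
import pickle;pickle.dump(c,open('top4.pkl','wb'))
c=snap("scene","s4",(90,130,260,260),4); pickle.dump(c,open('s4.pkl','wb'))
E
```

```text
grip 0.01956572692496989 [-0.26439758  0.10357901  3.21247952]
0.019511138459762982 [-0.91736993 -0.98541064  3.21536727]
0.019565621768547686 [-0.19067526 -0.70045485  0.35809179]
pre 0.01979229965212774 [-3.11803162  0.66510991  8.07408006] [-4.06402233e-04  9.49662994e-05  1.70109405e-03]
40.325
```

View pics/top4.png

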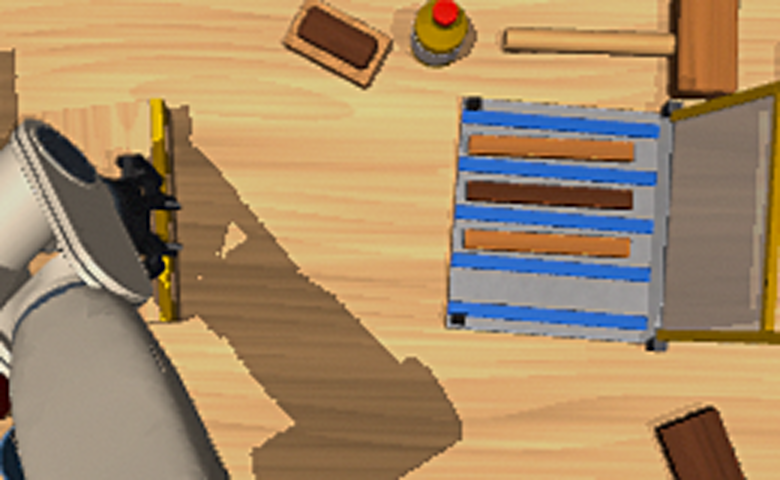

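View pics/s4.png

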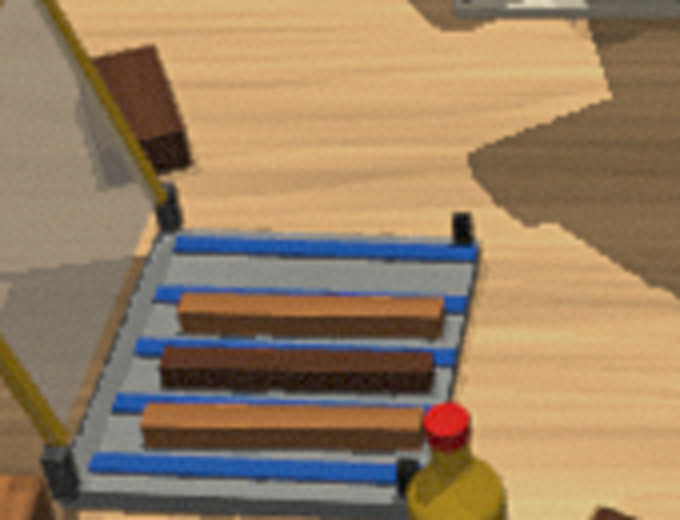

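```bash
python3 - <<'E'
from h import *
import pickle
c=pickle.load(open('top4.pkl','rb'))
f=lambda u,v:pix(c,u/3+140,v/3+110,.042)
for i,(a,b) in enumerate([((468,146),(635,151)),((465,192),(633,200)),((463,240),(631,248))]):
    A=f(*a);B=f(*b);d=A-B;e=(A+B)/2-LANE[i];print(i,np.linalg.norm(d),e@LX,e@LY,np.arctan2(d@LX,d@LY))
o=ori(-UP,-EY)
m.servo_line(m.get_position()+.1*N_+.03*UP,None,.2)
m.command_gripper(.045,30)
m.move_to(barp(1.84)+.12*UP,o); m.servo_line(barp(1.84)+.002*UP,o,.12)
m.command_gripper(0,30); m.hold(.1);print(m.get_width(),m.get_contact_force())
off=0
for a in np.linspace(1.84,0,16)[1:]:
    er=np.cos(a)*EY+np.sin(a)*UP
    m.servo_line(barp(a)+off*er+.002*UP,o,.1); F=m.get_contact_force(); fr=F@er
    off=float(np.clip(off+fr*4e-5,-.008,.008)); print(round(a,2),np.round(F,1),round(m.get_width(),4),round(off,4))
c=snap("scene","s5",(90,130,260,260),4)
E
```

```text
0 0.19220338878691837 -0.0042146769704125885 0.011082833716053868 -0.043669722057580865
1 0.19298531364262497 -0.003613211437502678 0.010493783181838995 -0.025674944669364014
2 0.19251966810673202 -0.0032495688612209058 0.008694532999433242 -0.025451037447725824
0.014882031891848337 [-2.00026683  2.37131678  4.50138178]
1.72 [-0.  -0.6  9.5] 0.0151 0.0004
1.59 [4.3 2.9 6.7] 0.0146 0.0006
1.47 [6.5 2.3 4.7] 0.0149 0.0008
1.35 [9.1 3.1 2.6] 0.0149 0.001
1.23 [ 9.2  2.3 -0. ] 0.0149 0.001
1.1 [10.7  2.2 -2.5] 0.0149 0.001
0.98 [12.1  1.9 -4.1] 0.0151 0.0009
0.86 [12.3  0.9 -5.7] 0.0154 0.0008
0.74 [11.5  0.3 -5.1] 0.0149 0.0006
0.61 [13.  -1.  -5.1] 0.0151 0.0005
0.49 [10.3 -1.5 -5.9] 0.0149 0.0004
0.37 [10.8 -1.7 -5.8] 0.0153 0.0002
0.25 [11.  -3.1 -5.8] 0.0148 0.0001
0.12 [ 9.6 -3.4 -6.1] 0.0145 -0.0001
0.0 [ 7.  -5.2 -0. ] 0.0151 -0.0003
```

View pics/s5.png

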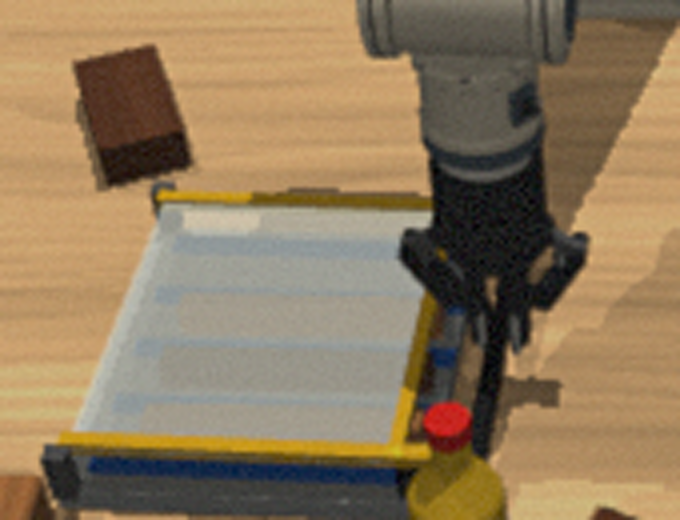

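```bash
python3 - <<'E'
from h import *
for i in range(8):
    m.servo_line(m.get_position()-.002*UP,None,.03);F=m.get_contact_force();print(np.round(F,1),round(m.get_position()[2],4))
    if F[2]>10:break
m.command_gripper(.045);m.hold(.2)
o=m.get_ee_rot();m.servo_line(m.get_position()+.15*UP,None,.12)
m.set_joints([.6,.2,1.6,0,1.1,.2])
snap("top","top5",(140,110,400,270),3);print(m.get_time())
snap("scene","s6")
E
```

```text
[-1.7 -0.7 18.7] 0.0555
56.75
```

View pics/top5.png

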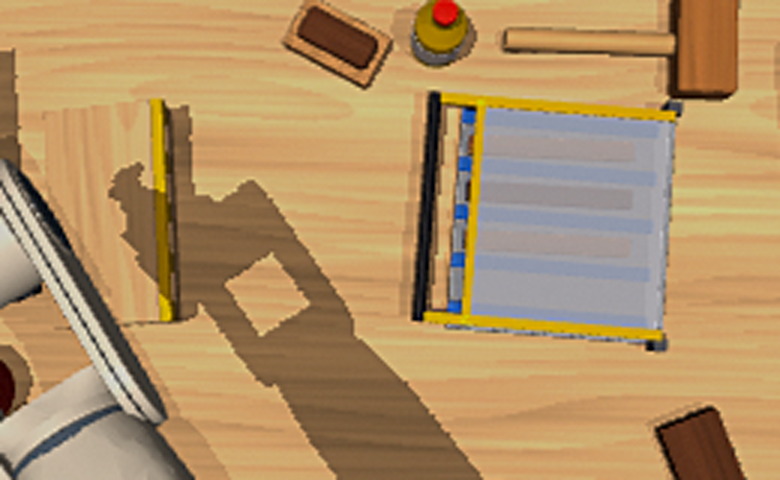

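The top view shows the guard flat on its stops, bar at x≈430. All three strips are in their lanes (rows 148, 196, 243), the bin is empty and the robot is clear.

```bash
python3 -c "
from h import *
m.hold(.5);print(m.get_contact_force());print(m.sign_off())"
```

```text
[-0.69854998  0.34451814  0.18155919]
the job is handed in; nothing more can be done
None
```

The job is handed in: I raised the guard, laid all three strips present (the fourth slot was empty) flat in lanes 1–3, then lowered the guard gently onto its stops, with no other items disturbed in the final top view; sign-off gave no verdict.

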